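# Tip the yellow carton out of a packed pantry bin and stand it on the cutting board

### The job

The pantry bin is packed too tightly to get hold of a carton where it stands: tip the yellow carton forward by its top until it leans on the bin's sloping front, then take it by the top that sticks out, lift it out and set it down gently, standing upright, well on the cutting board. Leave the other cartons standing in the bin and do not disturb the other things on the table.

Things in the scene. Friction and masses are not known exactly. Their poses are not given: they have to be found in the camera images.
- carton_yellow: the carton to fetch: stiff, closed, yellow with a cream band near its top, 50 mm wide (y), 95 mm deep (x) and 200 mm tall (z), about 0.4 kg; origin at the centre of its underside, z up through the carton, narrow 50 mm front towards its -x. It stands in one of the four places of the bin's row, its front facing the bin's sloping front, with 1 mm of play to its neighbours or the bin's side: no finger goes between.
- carton_back_edge (a point): middle of the yellow carton's rear top edge (47.5 mm behind its centre, 200 mm up). Its back is bare above the bin's back wall: a fingertip goes down behind it. Pulled forward there (1 to 3 N) the carton turns about its lower front edge; let go before 26 degrees it falls back, past that it tips by itself until it leans on the bin's front rim.
- carton_red: a dark red carton with a cream band, a bystander in the row, same size: 50 mm wide (y), 95 mm deep (x) and 200 mm tall (z), about 0.4 kg; origin at the centre of its underside, z up through the carton, narrow 50 mm front towards its -x
- carton_green: a dark green carton with a pale band, a bystander in the row, same size: 50 mm wide (y), 95 mm deep (x) and 200 mm tall (z), about 0.4 kg; origin at the centre of its underside, z up through the carton, narrow 50 mm front towards its -x
- carton_white: a white carton with a pale blue band, a bystander in the row, same size: 50 mm wide (y), 95 mm deep (x) and 200 mm tall (z), about 0.4 kg; origin at the centre of its underside, z up through the carton, narrow 50 mm front towards its -x
- bin: blue plastic hopper-front bin, fixed, holding four cartons side by side along its y, 51 mm apart; origin on the table under the row's middle, z up, open sloping front to -x. Floor 4 mm, walls 3 mm thick, inside 206 mm wide. Back wall 120 mm high, outer face at x = +55 mm with its bead. Cartons' backs at x = +47.5, fronts at -47.5 mm.
- bin_rim (a point): middle of the rim of the bin's sloping front, 74 mm above the table, at x = -103 mm in the bin's frame; the front wall slopes up to it from the floor's edge at x = -54 mm. A carton leaning on it stands 34 to 45 degrees off vertical, its top well in front of the row. Side walls: 120 mm high from the back to x = -30 mm, then falling straight to 74 mm at the rim.
- board: wooden cutting board lying flat on the table, fixed, 200 mm (x) by 260 mm (y) and 16 mm thick; origin at the centre of its underside, so its top is at z = +16 mm
- tub: cream tub with a brown label and white lid, 104 mm in diameter, 116 mm tall, a bystander beyond the bin and board; origin at the centre of its underside
- extract_bottle: small dark brown bottle with a black cap, 38 mm in diameter, 105 mm tall, a bystander beyond the bin and board; origin at the centre of its underside
- jug: white plastic jug with a red cap, 144 mm in diameter, 246 mm tall, a bystander on the robot's right; origin at the centre of its underside
There are look-alikes about, which are no part of the job. Of the things that look like the carton_yellow, the middle-sized one is meant.

How it is judged:
On the way, in this order (a step that is already met when the one before it is completed fails the run):
1. the yellow carton, its foot still in the bin, is tipped forward by 0.5 rad or more (angle between carton_yellow's own z axis and vertical above 0.5 rad and z of carton_yellow in the frame of bin below 0.06 m and x of carton_yellow in the frame of bin above -0.06 m), for 0.2 s.
2. the yellow carton is lifted out of the bin (z of carton_yellow in the frame of bin above 0.085 m), for 0.1 s.
At the end, for the whole second after the job is handed in: Yellow carton at rest upright (0.1 rad) on the board's top (5 mm), its centre within 80 mm (board x) and 110 mm (board y) of the board's centre. Other cartons upright (0.1 rad) on the bin's floor (8 mm), under 50 mm from their starts; tub, bottle and jug moved under 30 mm (angle between each of carton_yellow, carton_red, carton_green, carton_white's own z axis and vertical below 0.1 rad and z of carton_yellow in the frame of board between 0.012 and 0.021 m and x of carton_yellow in the frame of board between -0.08 and 0.08 m and y of carton_yellow in the frame of board between -0.11 and 0.11 m and linear speed of carton_yellow below 0.02 m/s and angular speed of carton_yellow below 0.5 rad/s and z of each of carton_red, carton_green, carton_white in the frame of bin below 0.012 m and distance of each of carton_red, carton_green, carton_white from where it was at the start of the episode below 0.05 m and distance of each of tub, extract_bottle, jug from where it was at the start of the episode below 0.03 m); the robot touches nothing.
It fails at once if another carton is tipped by more than 0.3 rad or pulled up more than 40 mm (angle between any of carton_red, carton_green, carton_white's own z axis and vertical above 0.3 rad or z of any of carton_red, carton_green, carton_white in the frame of bin above 0.044 m).
It fails at once if the yellow carton is let fall onto the board from more than about 10 mm, or struck on it faster than 0.35 m/s ((contact force between carton_yellow and board above 2 N and linear speed of carton_yellow above 0.35 m/s) or (horizontal distance between carton_yellow and board below 0.15 m and linear speed of carton_yellow above 0.45 m/s and contact force between carton_yellow and the fingers below 0.1 N)).
It fails at once if the tub, the bottle or the jug is tipped over (angle between any of tub, extract_bottle, jug's own z axis and vertical above 0.6 rad).
It also fails if it takes over 64 s, if anything falls off the work surface, if the arm or the gripper's body presses on something with over 40 N, if the wrist force passes 120 N, or if a joint passes its speed limit or range.

### The arm

A 6-joint arm with a two-finger parallel gripper is mounted at the origin on the work surface. World frame = base frame: x ahead of the robot, y to its left, z up, the work surface at z = 0. Lengths are in m, angles in rad, forces in N, time in s.
With the tool pointing down it reaches from about 0.325 to 0.75 m from the base axis. Payload 7.6 kg.
Tool frame: the origin (TCP) lies between the finger pads; the fingertips stand 25 mm ahead of it and the grasp point (between the pads) lies 6 mm ahead of it; z points along the fingers, y is the line along which they close (so a half turn about z gives the same grasp; the last joint's range is limited). The gripper opens to 85 mm and grips with 20 to 120 N. Pads are 22 mm wide; open, the fingers measure 114 mm over their backs; the gripper's body (76 mm by 85 mm) begins 54 mm behind the grasp point. The pads swing forward as they close: fully open they stand 13 mm farther back than shut.
Start: joints at [-1.417, 0.052, 1.401, -0, 1.689, -0.07], TCP at [0.117, -0.512, 0.227] pointing down, gripper open.
Joint ranges: [-2.9, 2.9], [-0.91, 2.17], [0.12, 2.37], [-1.06, 4.2], [0.26, 2.73], [-2.93, 2.93]. Speed limits (rad/s): [2.57, 2.57, 3.01, 3.14, 3.14, 3.14].

### API

Orientations are given as a rotation vector (axis times angle).
In Python, from rig import bot gives the robot as it stands. The module is installed in compiled form; this text tells all that it offers.
- The arm moves only by the tool send_rows, never from a script. Its argument "steps" is a list of rows, each an object with "delta_pos": the shift along the world's x, y, z in units of 2 cm (1.0 is 2 cm), a list of three; "dr": the turn, a rotation vector about the world's x, y, z in units of 2 pi rad (1.0 is 2 pi rad), a list of three; "hand": the gripper's target within -1 to 1 (shut at 1, half-way at 0, fully open at -1). A call has 1 to 8 rows; each row shifts and turns the commanded pose from where the row before left it; what a row does not reach is not made up. A row lasts 1/10 s, in which the tool goes at most 50 mm and 8.59 degrees, less where a joint would pass 70% of its speed; a pose out of reach is approached as far as the arm can. A call with a number of a shift or a turn outside -1 to 1 is refused whole. A call with a gripper value outside its range is refused whole. The fingers move at their own pace and stop on an object; "grip_force" is the grip in N (left out, the last holds). Time passes only in rows, so rows that do not move let the fingers close. It gives the time, the measured TCP pose, the force, the opening and the grip force at its end, in the units of the state.
- bot.observe(): the state, without advancing time (a new reading comes with each control period).
- bot.capture(name): name is "scene" or "side" or "wrist"; returns the picture (420x560x3 uint8, blue, green, red); there is no depth.
- bot.calibration(name): a dict with "intrinsics" (3x3 intrinsics, pixels), "origin" and "rotation" of the camera in the world. Camera axes: x right, y down, z forward; pixel columns grow to the right and rows downward; lengths in m; the calibration is good to about 2 mm. A picture is of the moment at which its call begins: read the wrist's pose just before it. calibration takes no time and is no camera call; for the wrist camera it gives the pose at the moment of the call.
- bot.sign_off(): hands the job in; it is judged then, once.
The state is a dict: "time": time; "qpos": joint angles; "qvel": joint speeds; "tau": joint torques, N m; "ee_pos": TCP position; "ee_rot": TCP orientation; "contact_force": force on the tool from outside, world axes, zero at the start; "moment": the same for the moment, N m; "width": finger opening in m; "gripper_force": force on a finger pad.
Only numpy, scipy, OpenCV 4.12 (cv2) and the standard library are available. Lean on these libraries where they do the work, as an engineer would, in place of code of your own. Each camera call takes 0.05 s, during which the arm holds its last target. There are 200 camera calls.

## Working session

There is one attempt and no reset: what is moved stays moved. The work goes in short steps, Python scripts to look and compute and a tool call to move; the robot and the scene stay as the last step left them, time stands still between calls to the robot, and variables do not carry over. Pictures are saved under pics/ and viewed, at most 10 in all, crops included, and the job is handed in when it is done.

Besides the shell and the picture viewer there is one more tool, called after "Call:" as name([rows], argument=value, ...), one row to a line, values as JSON. send_rows: Moves the arm, as the interface text tells. Its arguments: {"type":"object","properties":{"steps":{"type":"array"},"grip_force":{"type":"number"}},"required":["steps"]}

```bash
mkdir -p pics; python3 - <<'E'
from rig import bot
import cv2,numpy as np
for n in("scene","side"):
    cv2.imwrite(f"pics/{n}0.png",bot.capture(n))
    c=bot.calibration(n);print(n,c["intrinsics"],np.round(c["origin"],3),np.round(c["rotation"],3))
s=bot.observe();print(s["time"],s["ee_pos"],s["ee_rot"],s["contact_force"],s["width"])
E
```

```text
scene [[470.14344685   0.         281.71988817]
 [  0.         470.14344685 211.61523002]
 [  0.           0.           1.        ]] [ 1.738 -0.427  0.884] [-1.793 -1.316  0.736]
side [[532.91825842   0.         276.56128422]
 [  0.         532.91825842 204.7833792 ]
 [  0.           0.           1.        ]] [0.238 0.14  1.443] [-1.534  2.528 -0.391]
0.1 [ 0.11650266 -0.51162399  0.2260369 ] [-3.12051972e+00 -3.50588669e-01  5.15554011e-05] [-0.25432738 -0.79301953 -0.237841  ] 0.08548248677025103
```

View pics/scene0.png

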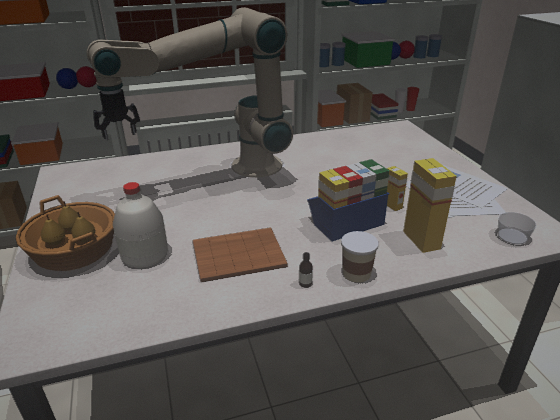

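View pics/side0.png

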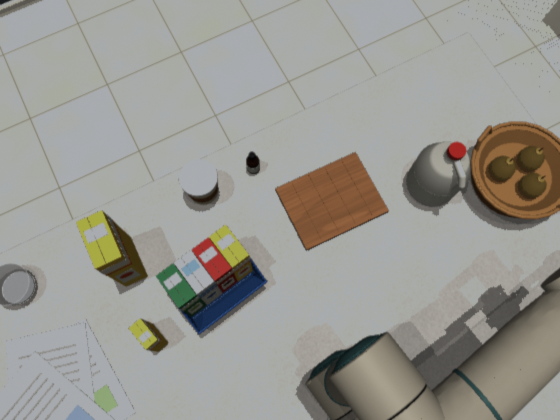

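The scene view holds three yellow candidates: a large one at scene (430,200) / side (110,245), a small one at scene (397,188) / side (147,335), and one in the bin at scene (334,187) / side (230,240). The middle-sized one, in the bin at the board's end of the row, is the one meant. I'll check that in a close crop.

```bash
cat > h.py <<'E'
import numpy as np,cv2
from rig import bot
from scipy.spatial.transform import Rotation as R
def cal(n):
    c=bot.calibration(n);return np.array(c["intrinsics"]),np.array(c["origin"]),R.from_rotvec(c["rotation"]).as_matrix() if np.size(c["rotation"])==3 else np.array(c["rotation"])
def ray(n,p,z):
    K,o,M=cal(n);d=M@np.linalg.inv(K)@[p[0],p[1],1];return o+d*(z-o[2])/d[2]
def proj(n,X):
    K,o,M=cal(n);v=(np.atleast_2d(X)-o)@M@K.T;return v[:,:2]/v[:,2:]
E
python3 - <<'E'
from h import *
a=cv2.imread("pics/side0.png")[215:345,140:280]; b=cv2.imread("pics/scene0.png")[150:250,290:400]
a=cv2.resize(a,None,fx=4,fy=4,interpolation=2);cv2.imwrite("pics/c1.png",a)
for n,p,z in [("side",(250,265),.074),("scene",(334,187),.2),("side",(230,240),.204),("side",(277,189),.016),("side",(355,154),.016),("side",(388,208),.016),("side",(306,247),.016)]:print(n,p,ray(n,p,z).round(3))
E
```

```text
side (250, 265) [0.508 0.077 0.074]
scene (334, 187) [0.607 0.085 0.2  ]
side (230, 240) [0.559 0.098 0.204]
side (277, 189) [ 0.68  -0.092  0.016]
side (355, 154) [ 0.67  -0.342  0.016]
side (388, 208) [ 0.486 -0.342  0.016]
side (306, 247) [ 0.494 -0.084  0.016]
```

View pics/c1.png

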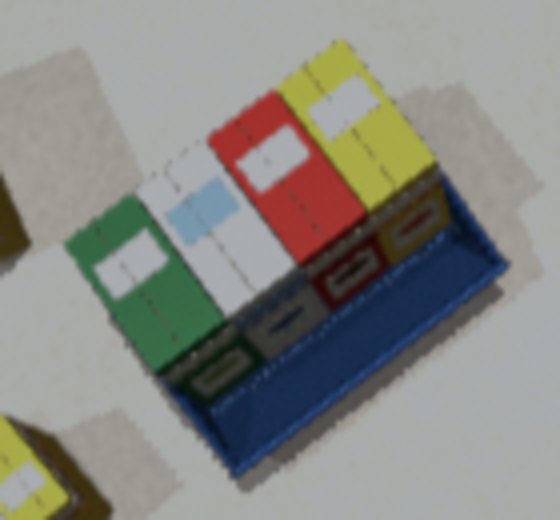

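The crop shows the row green, white, red, yellow. The yellow carton is at the right end, with top corners near crop (345,40), (438,165), (372,213) and (277,92). The rim runs from (508,265) to (238,477). Next I fit the bin pose.

```bash
python3 - <<'E'
from h import *
from scipy.optimize import least_squares
# bin frame: y offset of yellow: s*76.5 ; row along y
f=lambda p:np.array(p)/4-.125*3+[140,215]
im=[f(p) for p in [(345,40),(438,165),(372,213),(277,92),(65,243),(155,373),(508,265),(238,477)]]
best=None
for s in(1,-1):
    ob=[(.0475,s*.1015,.204),(-.0475,s*.1015,.204),(-.0475,s*.0515,.204),(.0475,s*.0515,.204),(.0475,-s*.1015,.204),(-.0475,-s*.1015,.204),(-.103,s*.106,.074),(-.103,-s*.106,.074)]
    ob=np.array(ob)
    def T(q,P):
        return R.from_euler('z',q[2]).apply(P)+[q[0],q[1],0]
    r=least_squares(lambda q:(proj("side",T(q,ob))-im).ravel(),[.55,.15,0])
    print(s,r.x.round(4),np.degrees(r.x[2]),r.cost,r.fun.reshape(-1,2).round(1).tolist())
    if best is None or r.cost<best[0]:best=(r.cost,s,r.x)
_,s,q=best
for n,P in dict(top=(0,s*.0765,.204),backedge=(.0475,s*.0765,.204),rim=(-.103,s*.0765,.074)).items():print(n,T(q,np.array(P)).round(4),proj("scene",T(q,np.array(P))).round(1))
K=[ray("side",p,.016) for p in[(277,189),(355,154),(388,208),(306,247)]];print("board",np.mean(K,0))
for n,p,z in[("tub",(198,172),.116),("bot",(252,157),.105),("jug",(457,150),.246),("big",(100,228),.28)]:print(n,ray("side",p,z).round(3))
E
```

```text
1 [ 0.4904  0.1704 -2.8396] -162.6995650957872 9441.175478479625 [[34.4, 38.6], [-16.5, -20.4], [-15.3, -18.0], [36.1, 40.5], [40.6, 49.9], [-9.5, -12.4], [-43.3, -48.9], [-36.2, -45.5]]
-1 [0.5329 0.1817 0.1778] 10.187031149849451 1.3541963635583518 [[0.0, 0.0], [0.4, -0.6], [-0.2, 0.2], [0.1, -0.6], [-0.2, 0.4], [0.4, 0.4], [-0.4, 0.8], [-0.2, -0.6]]
top [0.5464 0.1064 0.204 ] [[333.  175.8]]
backedge [0.5932 0.1148 0.204 ] [[341.5 182.2]]
rim [0.4451 0.0882 0.074 ] [[314.6 197.2]]
board [ 0.58239323 -0.2148987   0.016     ]
tub [0.788 0.089 0.116]
bot [ 0.765 -0.06   0.105]
jug [ 0.495 -0.49   0.246]
big [0.7   0.349 0.28 ]
```

The fit is within a pixel. The bin sits at (0.533, 0.182) with a yaw of 10.2°, the yellow carton is at bin y = -76.5 mm, and the board centre is at (0.582, -0.215). Now I shut the gripper and travel to a point behind the carton's back edge.

Call:
send_rows([
  {"delta_pos":[0.776,0.984,0.5],"dr":[0,0,-0.0075],"hand":1},
  {"delta_pos":[0.776,0.984,0.5],"dr":[0,0,0],"hand":1},
  {"delta_pos":[0.776,0.984,0.5],"dr":[0,0,0],"hand":1},
  {"delta_pos":[0.776,0.984,0.5],"dr":[0,0,0],"hand":1},
  {"delta_pos":[0.776,0.984,0.5],"dr":[0,0,0],"hand":1},
  {"delta_pos":[0.776,0.984,0.5],"dr":[0,0,0],"hand":1},
  {"delta_pos":[0.776,0.984,0.5],"dr":[0,0,0],"hand":1},
  {"delta_pos":[0.776,0.984,0.5],"dr":[0,0,0],"hand":1},
])

```text
time: 0.9
ee_pos: [0.2411, -0.3535, 0.3069]
ee_rot: [-3.129, -0.277, 0.0]
contact_force: [-0.1, -0.9, 0.0]
width: 0.0002
gripper_force: 0.0
```

Call:
send_rows([
  {"delta_pos":[0.776,0.984,0],"dr":[0,0,0],"hand":1},
  {"delta_pos":[0.776,0.984,0],"dr":[0,0,0],"hand":1},
  {"delta_pos":[0.776,0.984,0],"dr":[0,0,0],"hand":1},
  {"delta_pos":[0.776,0.984,0],"dr":[0,0,0],"hand":1},
  {"delta_pos":[0.776,0.984,0],"dr":[0,0,0],"hand":1},
  {"delta_pos":[0.776,0.984,0],"dr":[0,0,0],"hand":1},
  {"delta_pos":[0.776,0.984,0],"dr":[0,0,0],"hand":1},
  {"delta_pos":[0.776,0.984,0],"dr":[0,0,0],"hand":1},
])

```text
time: 1.7
ee_pos: [0.3653, -0.1961, 0.3065]
ee_rot: [-3.129, -0.277, 0.001]
contact_force: [1.0, -1.0, -0.2]
width: -0.0003
gripper_force: 0.0
```

Call:
send_rows([
  {"delta_pos":[0.776,0.984,0],"dr":[0,0,0],"hand":1},
  {"delta_pos":[0.776,0.984,0],"dr":[0,0,0],"hand":1},
  {"delta_pos":[0.776,0.984,0],"dr":[0,0,0],"hand":1},
  {"delta_pos":[0.776,0.984,0],"dr":[0,0,0],"hand":1},
  {"delta_pos":[0.776,0.984,0],"dr":[0,0,0],"hand":1},
  {"delta_pos":[0.776,0.984,0],"dr":[0,0,0],"hand":1},
  {"delta_pos":[0.776,0.984,0],"dr":[0,0,0],"hand":1},
  {"delta_pos":[0.776,0.984,0],"dr":[0,0,0],"hand":1},
])

```text
time: 2.5
ee_pos: [0.4894, -0.0387, 0.3064]
ee_rot: [-3.129, -0.277, 0.001]
contact_force: [-0.5, -0.2, 0.4]
width: 0.0003
gripper_force: 0.0
```

Call:
send_rows([
  {"delta_pos":[0.776,0.984,0],"dr":[0,0,0],"hand":1},
  {"delta_pos":[0.776,0.984,0],"dr":[0,0,0],"hand":1},
  {"delta_pos":[0.776,0.984,0],"dr":[0,0,0],"hand":1},
  {"delta_pos":[0.776,0.984,0],"dr":[0,0,0],"hand":1},
  {"delta_pos":[0.776,0.984,0],"dr":[0,0,0],"hand":1},
  {"delta_pos":[0.776,0.984,0],"dr":[0,0,0],"hand":1},
  {"delta_pos":[0.776,0.984,0],"dr":[0,0,0],"hand":1},
  {"delta_pos":[0.776,0.984,0],"dr":[0,0,0],"hand":1},
])

```text
time: 3.3
ee_pos: [0.6136, 0.1187, 0.3062]
ee_rot: [3.129, 0.277, -0.002]
contact_force: [-0.1, -0.4, -0.2]
width: -0.0002
gripper_force: 0.0
```

Call:
send_rows([
  {"delta_pos":[0,0,0],"dr":[0,0,0],"hand":1},
  {"delta_pos":[0,0,0],"dr":[0,0,0],"hand":1},
])

```text
time: 3.5
ee_pos: [0.6131, 0.1179, 0.3059]
ee_rot: [3.129, 0.278, -0.003]
contact_force: [-0.3, 0.1, 0.7]
width: -0.0002
gripper_force: 0.0
```

```bash
python3 - <<'E'
from h import *
a=bot.capture("wrist");b=bot.capture("scene")[90:230,270:450]
cv2.imwrite("pics/w1.png",np.hstack([a[:, :],cv2.resize(b,(240,187)).copy() if 0 else cv2.copyMakeBorder(cv2.resize(b,(240,187)),0,233,0,0,0)]))
u=R.from_euler('z',.1778)
P=u.apply([[.0475,-.1015,.204],[.0475,-.0515,.204],[-.0475,-.1015,.204],[.055,-.0765,.12]])+[.5329,.1817,0]
print(proj("wrist",P).round(0).tolist())
s=bot.observe();t=s["ee_pos"]+R.from_rotvec(s["ee_rot"]).apply([[-.011,-.0145,.025],[.011,.0145,.025]]);print(proj("wrist",t).round(0).tolist())
E
```

```text
[[314.0, 241.0], [244.0, 241.0], [312.0, 356.0], [280.0, 201.0]]
[[251.0, 279.0], [310.0, 237.0]]
```

View pics/w1.png

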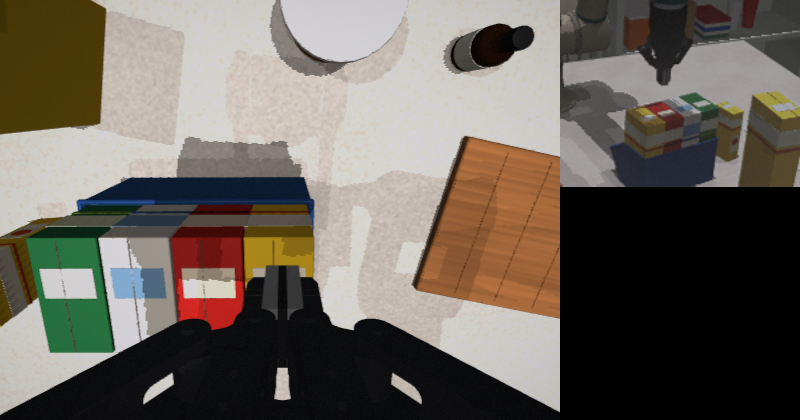

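The wrist view matches the prediction: the yellow back edge is at row 238, columns 243–313. The shut fingertips are centred on it at (282,270). I descend behind the carton.

Call:
send_rows([
  {"delta_pos":[0.1,0,-0.93],"dr":[0,0,0],"hand":1},
  {"delta_pos":[0.1,0,-0.93],"dr":[0,0,0],"hand":1},
  {"delta_pos":[0,0,-0.93],"dr":[0,0,0],"hand":1},
  {"delta_pos":[0,0,-0.93],"dr":[0,0,0],"hand":1},
  {"delta_pos":[0,0,-0.93],"dr":[0,0,0],"hand":1},
  {"delta_pos":[0,0,-0.9],"dr":[0,0,0],"hand":1},
  {"delta_pos":[0,0,0],"dr":[0,0,0],"hand":1},
])

```text
time: 4.3
ee_pos: [0.6157, 0.1168, 0.1932]
ee_rot: [3.129, 0.275, -0.008]
contact_force: [0.4, -0.8, -0.4]
width: 0.0001
gripper_force: 0.0
```

Call:
send_rows([
  {"delta_pos":[-0.4,-0.065,0],"dr":[0,0,0],"hand":1},
  {"delta_pos":[-0.4,-0.065,0],"dr":[0,0,0],"hand":1},
  {"delta_pos":[-0.4,-0.065,0],"dr":[0,0,0],"hand":1},
  {"delta_pos":[-0.4,-0.065,0],"dr":[0,0,0],"hand":1},
  {"delta_pos":[-0.4,-0.065,0],"dr":[0,0,0],"hand":1},
])

```text
time: 4.8
ee_pos: [0.5766, 0.1113, 0.1966]
ee_rot: [3.129, 0.277, 0.002]
contact_force: [0.2, 0.5, 2.0]
width: 0.0
gripper_force: 0.6
```

Call:
send_rows([
  {"delta_pos":[-0.4,-0.07,0],"dr":[0,0,0],"hand":1},
  {"delta_pos":[-0.4,-0.07,0],"dr":[0,0,0],"hand":1},
  {"delta_pos":[-0.4,-0.07,0],"dr":[0,0,0],"hand":1},
  {"delta_pos":[-0.4,-0.07,0],"dr":[0,0,0],"hand":1},
  {"delta_pos":[-0.4,-0.07,0],"dr":[0,0,0],"hand":1},
])

```text
time: 5.3
ee_pos: [0.5364, 0.1042, 0.1956]
ee_rot: [3.129, 0.277, -0.001]
contact_force: [0.5, -0.2, 0.1]
width: 0.0005
gripper_force: 0.1
```

```bash
python3 - <<'E'
from h import *
a=bot.capture("scene")[110:260,270:470];b=bot.capture("side")[200:350,140:300]
cv2.imwrite("pics/t1.png",np.hstack([cv2.resize(a,(400,300)),cv2.resize(b,(320,300))]))
E
```

```text
(no output)
```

View pics/t1.png

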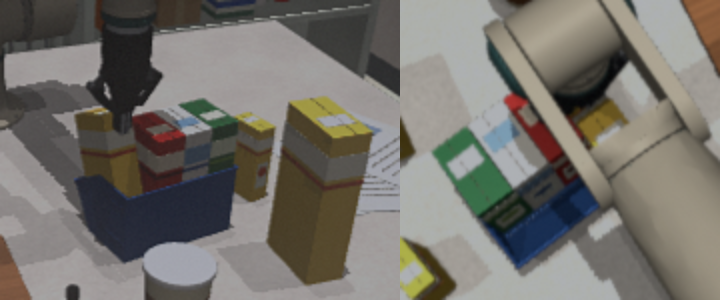

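The carton is tipping under the finger at about (107,130) in the left half of the picture, and the neighbours are still standing. I keep pulling.

Call:
send_rows([
  {"delta_pos":[-0.35,-0.06,0],"dr":[0,0,0],"hand":1},
  {"delta_pos":[-0.35,-0.06,0],"dr":[0,0,0],"hand":1},
  {"delta_pos":[-0.35,-0.06,0],"dr":[0,0,0],"hand":1},
  {"delta_pos":[-0.35,-0.06,0],"dr":[0,0,0],"hand":1},
  {"delta_pos":[-0.35,-0.06,0],"dr":[0,0,0],"hand":1},
  {"delta_pos":[-0.35,-0.06,0],"dr":[0,0,0],"hand":1},
])

```text
time: 6.0
ee_pos: [0.4946, 0.097, 0.1959]
ee_rot: [3.129, 0.277, 0.0]
contact_force: [-0.4, -1.0, 0.1]
width: -0.0001
gripper_force: 0.0
```

Call:
send_rows([
  {"delta_pos":[0,0,0],"dr":[0,0,0],"hand":1},
  {"delta_pos":[0,0,0],"dr":[0,0,0],"hand":1},
  {"delta_pos":[0,0,0.9],"dr":[0,0,0],"hand":1},
  {"delta_pos":[0,0,1],"dr":[0,0,0],"hand":1},
  {"delta_pos":[0,0,1],"dr":[0,0,0],"hand":1},
  {"delta_pos":[0,0,1],"dr":[0,0,0],"hand":1},
  {"delta_pos":[0,0,1],"dr":[0,0,0],"hand":-1},
  {"delta_pos":[0,0,1],"dr":[0,0,0],"hand":-1},
])

```text
time: 6.8
ee_pos: [0.4954, 0.0972, 0.3146]
ee_rot: [3.129, 0.277, 0.0]
contact_force: [0.0, -0.4, 0.2]
width: 0.0283
gripper_force: 0.0
```

```bash
python3 - <<'E'
from h import *
a=bot.capture("scene")[140:240,290:410];b=bot.capture("wrist")
cv2.imwrite("pics/t2.png",np.hstack([cv2.resize(a,(360,300)),cv2.resize(b,(400,300))]))
cv2.imwrite("pics/scene2.png",bot.capture("scene"));s=bot.observe();print(s["time"],s["qpos"],s["ee_pos"])
c=bot.calibration("wrist");np.savez("w2.npz",K=c["intrinsics"],o=c["origin"],r=c["rotation"]);cv2.imwrite("pics/wrist2.png",b)
E
```

```text
6.95 [ 1.20554445e-01 -7.84013340e-03  1.28840804e+00 -1.17583564e-04
  1.85858291e+00  1.51468205e+00] [0.49576334 0.09719513 0.31464209]
```

View pics/t2.png

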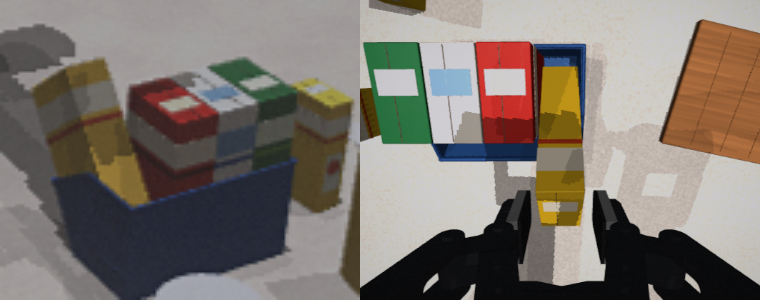

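The carton leans on the rim and the other three are still standing. In the wrist half its top end lies at about (560,190–225), between the open fingers. I take one enlarged crop to measure the lean.

```bash
python3 - <<'E'
import cv2,numpy as np
w=cv2.imread("pics/wrist2.png")[40:330,220:340];s=cv2.imread("pics/scene2.png")[150:230,290:350]
w=cv2.resize(w[190:],None,fx=4,fy=4,interpolation=2);s=cv2.resize(s,None,fx=5,fy=5,interpolation=2)
print(w.shape,s.shape)
o=np.zeros((400,780,3),np.uint8);o[:w.shape[0],:480]=w;o[:400,480:]=s;cv2.imwrite("pics/c2.png",o)
E
```

```text
(400, 480, 3) (400, 300, 3)
```

View pics/c2.png

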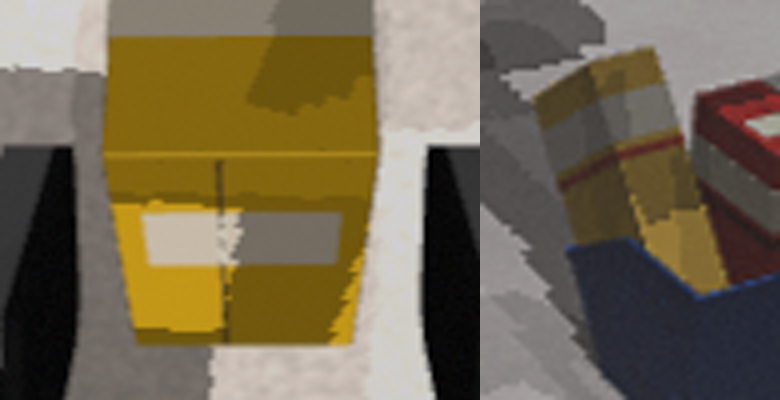

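```bash
cat >> h.py <<'E'
def P3(n,X,c=None):
    if c is None: return proj(n,X)
    M=R.from_rotvec(c["r"].ravel()).as_matrix();v=(X-c["o"])@M@c["K"].T;return v[:,:2]/v[:,2:]
E
python3 - <<'E'
from h import *
from scipy.optimize import least_squares
w=np.load("w2.npz")
iw=np.array([(103,155),(378,155),(135,343),(353,343)])/4+[219.6,229.6]
isc=np.array([(172,47),(108,72),(55,100)])/5+[289.6,149.6]
# carton pts; wrist image left = +y (red side)
h=.025
cw=np.array([(.0475,h,.2),(.0475,-h,.2),(-.0475,h,.2),(-.0475,-h,.2)])
cs=np.array([(.0475,h,.2),(.0475,-h,.2),(-.0475,-h,.2)])
def T(q,X): # bin-frame x,z of origin, y, tilt, yaw
    Y=R.from_euler('zy',[q[3],-q[2]]).apply(X-[-.0475,0,0])+[q[0],q[1],.004]
    return R.from_euler('z',.1778).apply(Y)+[.5329,.1817,0]
r=least_squares(lambda q:np.r_[(P3("wrist",T(q,cw),w)-iw).ravel(),(proj("scene",T(q,cs))-isc).ravel()],[-.0475,-.0765,.67,0])
q=r.x;print("pivot x,y,tilt deg,yaw deg",q[0].round(4),q[1].round(4),np.degrees(q[2:]).round(2),r.cost,r.fun.round(1))
# gap of rim point to front face
for d in(.03,.04,.05):print(d,T(q,np.array([[0,0,.2-d]])).round(4))
ax=T(q,np.array([[0,0,0],[0,0,1],[0,1,0]]));print((ax[1]-ax[0]).round(4),(ax[2]-ax[0]).round(4))
print(T(q,cw).round(3))
np.save("q.npy",q)
E
```

```text
pivot x,y,tilt deg,yaw deg -0.0351 -0.0761 [39.5   0.05] 4.551272664926038 [-1.1  0.2  1.5  0.2 -0.3 -0.2  0.1 -0.3  1.  -0.2  0.5 -2.  -0.4  0.1]
0.03 [[0.4415 0.088  0.1654]]
0.04 [[0.4478 0.0891 0.1577]]
0.05 [[0.454  0.0902 0.15  ]]
[-0.626  -0.1125  0.7717] [-1.775e-01  9.841e-01 -5.000e-04]
[[0.454 0.116 0.219]
 [0.463 0.067 0.219]
 [0.382 0.103 0.158]
 [0.391 0.053 0.158]]
```

The fit gives a tilt of about 40°, with the lateral position and yaw aligned. I tilt the tool to match the carton's axis and approach from 100 mm back along it.

Call:
send_rows([
  {"delta_pos":[-0.74,-0.125,0],"dr":[0.0033,-0.0182,0],"hand":-1},
  {"delta_pos":[-0.74,-0.125,0],"dr":[0.0033,-0.0182,0],"hand":-1},
  {"delta_pos":[-0.74,-0.125,0],"dr":[0.0033,-0.0182,0],"hand":-1},
  {"delta_pos":[-0.74,-0.125,0],"dr":[0.0033,-0.0182,0],"hand":-1},
  {"delta_pos":[-0.74,-0.125,-0.9],"dr":[0.0033,-0.0182,0],"hand":-1},
  {"delta_pos":[-0.74,-0.125,-0.9],"dr":[0.0033,-0.0182,0],"hand":-1},
  {"delta_pos":[-0.74,-0.125,-0.9],"dr":[0,0,0],"hand":-1},
  {"delta_pos":[-0.74,-0.125,-0.9],"dr":[0,0,0],"hand":-1},
])

```text
time: 7.75
ee_pos: [0.4006, 0.0825, 0.2388]
ee_rot: [-2.898, -0.255, -1.017]
contact_force: [1.1, 0.1, 0.7]
width: 0.0851
gripper_force: 0.0
```

```bash
python3 - <<'E'
from h import *
s=bot.observe();M=R.from_rotvec(s["ee_rot"]).as_matrix();print(s["time"],s["ee_pos"],s["qpos"].round(3) if hasattr(s["qpos"],'round') else s["qpos"],M.round(3).tolist(),s["width"])
print((np.array([.441,.088,.166])-s["ee_pos"])/.02)
E
```

```text
7.75 [0.40060423 0.08248326 0.23883942] [ 0.062 -0.908  2.194  0.079  1.184  1.453] [[0.768, 0.175, 0.615], [0.136, -0.985, 0.111], [0.625, -0.002, -0.78]] 0.08514752690628354
[ 2.01978834  0.2758368  -3.64197083]
```

Call:
send_rows([
  {"delta_pos":[0.4,0.055,-0.73],"dr":[0,0,0],"hand":-1},
  {"delta_pos":[0.4,0.055,-0.73],"dr":[0,0,0],"hand":-1},
  {"delta_pos":[0.4,0.055,-0.73],"dr":[0,0,0],"hand":-1},
  {"delta_pos":[0.4,0.055,-0.73],"dr":[0,0,0],"hand":-1},
  {"delta_pos":[0.4,0.055,-0.73],"dr":[0,0,0],"hand":-1},
  {"delta_pos":[0,0,0],"dr":[0,0,0],"hand":-1},
])

```text
time: 8.35
ee_pos: [0.4404, 0.0881, 0.1666]
ee_rot: [-2.898, -0.256, -1.016]
contact_force: [-0.3, -0.0, 0.1]
width: 0.0859
gripper_force: 0.0
```

```bash
python3 - <<'E'
from h import *
s=bot.observe();M=R.from_rotvec(s["ee_rot"]).as_matrix();print(s["time"],s["ee_pos"],np.round(s["qpos"],3),M.round(3).tolist(),s["width"],s["contact_force"])
b=bot.capture("wrist");a=bot.capture("scene")[130:240,270:390]
cv2.imwrite("pics/t3.png",np.hstack([cv2.resize(a,(320,300)),cv2.resize(b,(400,300))]))
E
```

```text
8.35 [0.44036775 0.08811172 0.16655039] [ 0.073 -0.717  2.242  0.081  0.946  1.443] [[0.769, 0.176, 0.615], [0.136, -0.984, 0.111], [0.625, -0.002, -0.781]] 0.08589399370249745 [-0.34321175 -0.01844969  0.10210955]
```

View pics/t3.png

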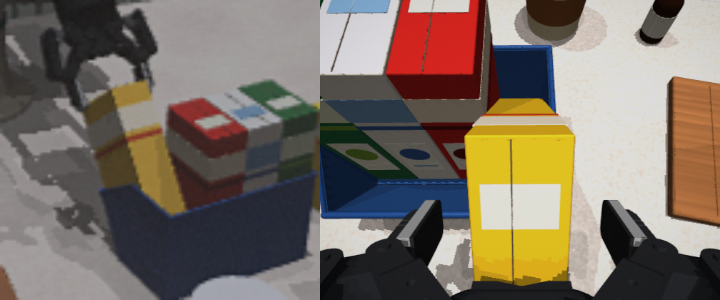

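The fingers straddle the carton's top: carton columns 465–575, fingers at 437 and 605 in the wrist half, so it is centred. I close on it.

Call:
send_rows([
  {"delta_pos":[0,0,0],"dr":[0,0,0],"hand":1},
  {"delta_pos":[0,0,0],"dr":[0,0,0],"hand":1},
  {"delta_pos":[0,0,0],"dr":[0,0,0],"hand":1},
  {"delta_pos":[0,0,0],"dr":[0,0,0],"hand":1},
  {"delta_pos":[0,0,0],"dr":[0,0,0],"hand":1},
  {"delta_pos":[0,0,0],"dr":[0,0,0],"hand":1},
], grip_force=60)

```text
time: 9.05
ee_pos: [0.442, 0.0882, 0.1722]
ee_rot: [-2.893, -0.256, -1.03]
contact_force: [-4.8, -1.2, 5.1]
width: 0.0491
gripper_force: 62.9
```

It holds at 49 mm and 63 N. I lift straight up.

Call:
send_rows([
  {"delta_pos":[0,0,0.3],"dr":[0,0,0],"hand":1},
  {"delta_pos":[0,0,0.6],"dr":[0,0,0],"hand":1},
  {"delta_pos":[0,0,0.8],"dr":[0,0,0],"hand":1},
  {"delta_pos":[0,0,0.8],"dr":[0,0,0],"hand":1},
  {"delta_pos":[0,0,0.8],"dr":[0,0,0],"hand":1},
  {"delta_pos":[0,0,0.8],"dr":[0,0,0],"hand":1},
  {"delta_pos":[0,0,0.5],"dr":[0,0,0],"hand":1},
])

```text
time: 9.75
ee_pos: [0.4415, 0.0882, 0.2642]
ee_rot: [-2.894, -0.256, -1.026]
contact_force: [0.6, 0.8, -4.5]
width: 0.0489
gripper_force: 62.8
```

Call:
send_rows([
  {"delta_pos":[0,0,0.6],"dr":[-0.0033,0.0182,0],"hand":1},
  {"delta_pos":[0,0,0.6],"dr":[-0.0033,0.0182,0],"hand":1},
  {"delta_pos":[0,0,0.6],"dr":[-0.0033,0.0182,0],"hand":1},
  {"delta_pos":[0,0,0.6],"dr":[-0.0033,0.0182,0],"hand":1},
  {"delta_pos":[0,0,0.6],"dr":[-0.0033,0.0182,0],"hand":1},
  {"delta_pos":[0,0,0.6],"dr":[-0.0033,0.0182,0],"hand":1},
  {"delta_pos":[0,0,0],"dr":[0,0,0],"hand":1},
])

```text
time: 10.45
ee_pos: [0.4436, 0.0885, 0.3344]
ee_rot: [3.127, 0.277, -0.029]
contact_force: [0.2, -0.5, -5.0]
width: 0.0487
gripper_force: 63.3
```

```bash
python3 - <<'E'
from h import *
s=bot.observe();M=R.from_rotvec(s["ee_rot"]).as_matrix();print(s["time"],s["ee_pos"],np.round(s["qpos"],3),M.round(3).tolist(),s["width"],s["contact_force"],s["gripper_force"])
b=bot.capture("wrist");a=bot.capture("scene");cv2.imwrite("pics/scene4.png",a);a=a[80:240,250:410]
cv2.imwrite("pics/t4.png",np.hstack([cv2.resize(a,(400,400),interpolation=2),cv2.resize(b,(400,400))]))
E
```

```text
10.45 [0.44358346 0.0884865  0.33435484] [ 0.116 -0.135  1.37  -0.002  1.925  1.51 ] [[0.984, 0.176, -0.018], [0.176, -0.984, -0.004], [-0.019, 0.001, -1.0]] 0.04868097042377948 [ 0.16852086 -0.46892553 -5.01948431] 63.30578327178955
```

View pics/t4.png

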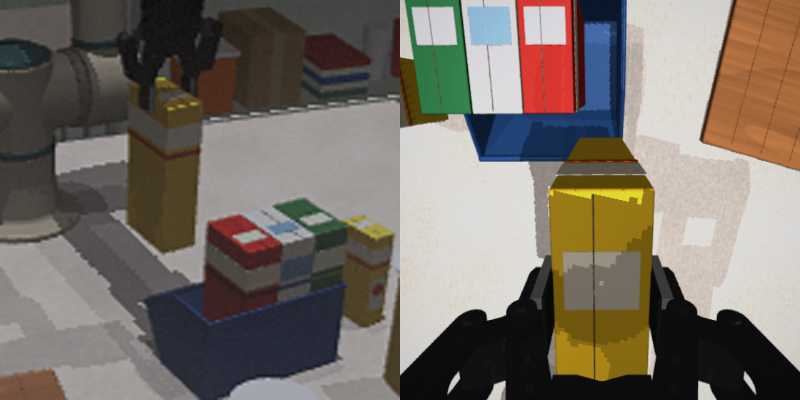

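```bash
python3 - <<'E'
from h import *
from scipy.optimize import least_squares
isc=np.array([(127,225),(163,252),(196,240),(200,97)])/2.5+[249.7,79.7];h=.025
cs=np.array([(-.0475,-h,0),(.0475,-h,0),(.0475,h,0),(.0475,h,.2)])
iw=np.array([((548-400)/.714,187/.952),((655-400)/.714,187/.952)])
cw=np.array([(.0475,h,.2),(.0475,-h,.2)])
def T(q,X): return R.from_euler('zyx',[.1778,q[3],q[4]]).apply(X)+q[:3]
f=lambda q:np.r_[(proj("scene",T(q,cs))-isc).ravel(),(proj("wrist",T(q,cw))-iw).ravel()/2]
r=least_squares(f,[.44,.088,.17,0,0]);q=r.x
print(q.round(4),np.degrees(q[3:]),r.fun.round(1))
E
```

```text
[0.4323 0.089  0.1615 0.0322 0.0125] [1.84701468 0.71762158] [ 0.3 -1.4  0.3  0.3  0.2  1.5  1.7  1.5 -0.5  0.5  0.8  0. ]
```

The carton hangs upright within about 2°, with its underside about 0.173 m below the TCP. I carry it over the board, going sideways away from the row first.

Call:
send_rows([
  {"delta_pos":[0,-0.5,0],"dr":[0.0006,-0.0036,0],"hand":1},
  {"delta_pos":[0,-0.95,0],"dr":[0,0,0],"hand":1},
  {"delta_pos":[0,-0.95,0],"dr":[0,0,0],"hand":1},
  {"delta_pos":[0.5,-0.95,0],"dr":[0,0,0],"hand":1},
  {"delta_pos":[0.6,-0.95,0],"dr":[0,0,0],"hand":1},
  {"delta_pos":[0.6,-0.95,0],"dr":[0,0,0],"hand":1},
  {"delta_pos":[0.6,-0.95,0],"dr":[0,0,0],"hand":1},
  {"delta_pos":[0.6,-0.95,0],"dr":[0,0,0],"hand":1},
])

```text
time: 11.35
ee_pos: [0.499, -0.0562, 0.3357]
ee_rot: [3.128, 0.276, 0.018]
contact_force: [-0.5, -0.2, -4.3]
width: 0.0487
gripper_force: 63.5
```

Call:
send_rows([
  {"delta_pos":[0.6,-0.95,0],"dr":[0,0,0],"hand":1},
  {"delta_pos":[0.6,-0.95,0],"dr":[0,0,0],"hand":1},
  {"delta_pos":[0.6,-0.95,0],"dr":[0,0,0],"hand":1},
  {"delta_pos":[0.6,-0.95,0],"dr":[0,0,0],"hand":1},
  {"delta_pos":[0.6,-0.95,0],"dr":[0,0,0],"hand":1},
  {"delta_pos":[0.6,-0.95,0],"dr":[0,0,0],"hand":1},
  {"delta_pos":[0.6,-0.95,0],"dr":[0,0,0],"hand":1},
  {"delta_pos":[0.6,-0.95,0],"dr":[0,0,0],"hand":1},
])

```text
time: 12.15
ee_pos: [0.595, -0.2082, 0.3361]
ee_rot: [3.127, 0.276, 0.017]
contact_force: [0.5, 0.2, -4.5]
width: 0.0487
gripper_force: 63.5
```

Call:
send_rows([
  {"delta_pos":[0,-0.5,0],"dr":[0,0,0],"hand":1},
  {"delta_pos":[0,0,-0.5],"dr":[0,0,0],"hand":1},
  {"delta_pos":[0,0,-0.8],"dr":[0,0,0],"hand":1},
  {"delta_pos":[0,0,-0.8],"dr":[0,0,0],"hand":1},
  {"delta_pos":[0,0,-0.8],"dr":[0,0,0],"hand":1},
  {"delta_pos":[0,0,-0.8],"dr":[0,0,0],"hand":1},
  {"delta_pos":[0,0,-0.8],"dr":[0,0,0],"hand":1},
  {"delta_pos":[0,0,-0.5],"dr":[0,0,0],"hand":1},
])

```text
time: 12.95
ee_pos: [0.5945, -0.2158, 0.2335]
ee_rot: [-3.129, -0.278, -0.01]
contact_force: [1.0, 0.4, -4.5]
width: 0.0488
gripper_force: 63.7
```

Call:
send_rows([
  {"delta_pos":[0,0,-0.4],"dr":[0,0,0],"hand":1},
  {"delta_pos":[0,0,-0.4],"dr":[0,0,0],"hand":1},
  {"delta_pos":[0,0,0],"dr":[0,0,0],"hand":1},
])

```text
time: 13.25
ee_pos: [0.5952, -0.2165, 0.218]
ee_rot: [-3.129, -0.277, -0.01]
contact_force: [-0.9, 0.0, -4.9]
width: 0.0488
gripper_force: 63.8
```

```bash
python3 - <<'E'
from h import *
s=bot.observe();M=R.from_rotvec(s["ee_rot"]).as_matrix();print(s["time"],s["ee_pos"],M.round(3).tolist(),s["width"],s["contact_force"],s["gripper_force"])
a=bot.capture("scene");cv2.imwrite("pics/scene5.png",a)
cv2.imwrite("pics/t5.png",cv2.resize(a[130:290,180:320],(700,800),interpolation=2)[150:750])
E
```

```text
13.25 [ 0.59519849 -0.21652941  0.21795203] [[0.984, 0.176, 0.006], [0.176, -0.984, 0.001], [0.006, 0.0, -1.0]] 0.048802813159051765 [-0.89102812  0.02760249 -4.88857133] 63.77186894416809
```

View pics/t5.png

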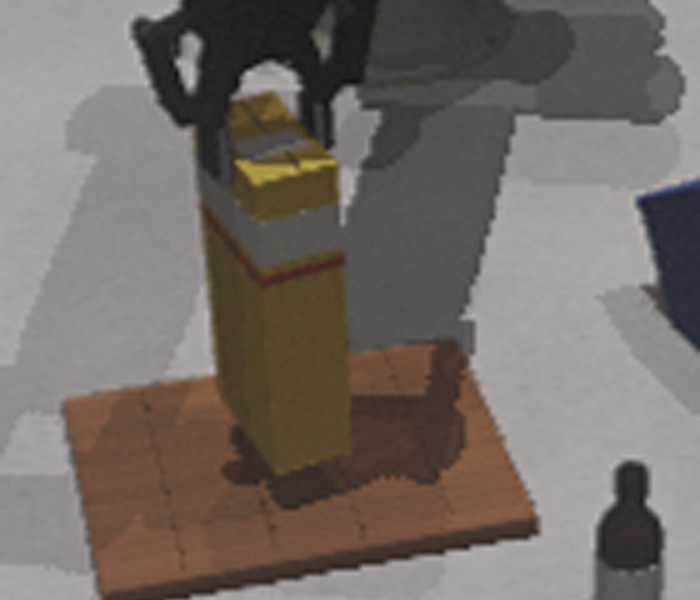

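The carton is upright over the board's middle, with a gap between its bottom corner (278,475) and the shadow. By the heights, 25–30 mm are left. I lower it slowly and watch the force.

Call:
send_rows([
  {"delta_pos":[0,0,-0.3],"dr":[0,0,0],"hand":1},
  {"delta_pos":[0,0,-0.3],"dr":[0,0,0],"hand":1},
  {"delta_pos":[0,0,-0.2],"dr":[0,0,0],"hand":1},
  {"delta_pos":[0,0,-0.1],"dr":[0,0,0],"hand":1},
])

```text
time: 13.7
ee_pos: [0.5954, -0.2167, 0.2001]
ee_rot: [-3.129, -0.277, -0.01]
contact_force: [-1.1, -0.9, -3.8]
width: 0.0484
gripper_force: 64.0
```

Call:
send_rows([
  {"delta_pos":[0,0,-0.08],"dr":[0,0,0],"hand":1},
  {"delta_pos":[0,0,-0.08],"dr":[0,0,0],"hand":1},
  {"delta_pos":[0,0,0],"dr":[0,0,0],"hand":1},
])

```text
time: 14.0
ee_pos: [0.5956, -0.2168, 0.1977]
ee_rot: [3.129, 0.277, 0.012]
contact_force: [0.4, 0.6, -4.6]
width: 0.0488
gripper_force: 64.0
```

Call:
send_rows([
  {"delta_pos":[0,0,-0.1],"dr":[0,0,0],"hand":1},
  {"delta_pos":[0,0,-0.1],"dr":[0,0,0],"hand":1},
  {"delta_pos":[0,0,0],"dr":[0,0,0],"hand":1},
])

```text
time: 14.3
ee_pos: [0.5955, -0.2167, 0.1933]
ee_rot: [3.129, 0.277, 0.011]
contact_force: [-0.5, 0.1, -4.8]
width: 0.0489
gripper_force: 64.0
```

Call:
send_rows([
  {"delta_pos":[0,0,-0.1],"dr":[0,0,0],"hand":1},
  {"delta_pos":[0,0,0],"dr":[0,0,0],"hand":1},
])

```text
time: 14.5
ee_pos: [0.5955, -0.2167, 0.1914]
ee_rot: [3.129, 0.277, 0.011]
contact_force: [-0.2, 0.6, -4.4]
width: 0.0488
gripper_force: 64.0
```

Call:
send_rows([
  {"delta_pos":[0,0,-0.1],"dr":[0,0,0],"hand":1},
  {"delta_pos":[0,0,0],"dr":[0,0,0],"hand":1},
])

```text
time: 14.7
ee_pos: [0.5957, -0.2168, 0.1898]
ee_rot: [3.129, 0.277, 0.012]
contact_force: [-0.1, -0.2, -5.2]
width: 0.0488
gripper_force: 63.9
```

Call:
send_rows([
  {"delta_pos":[0,0,-0.1],"dr":[0,0,0],"hand":1},
  {"delta_pos":[0,0,0],"dr":[0,0,0],"hand":1},
])

```text
time: 14.9
ee_pos: [0.5959, -0.2167, 0.1898]
ee_rot: [3.128, 0.277, 0.015]
contact_force: [-1.8, 1.2, 4.8]
width: 0.0487
gripper_force: 65.0
```

Call:
send_rows([
  {"delta_pos":[0,0,-0.1],"dr":[0,0,0],"hand":1},
  {"delta_pos":[0,0,0],"dr":[0,0,0],"hand":1},
])

```text
time: 15.1
ee_pos: [0.5962, -0.2167, 0.1898]
ee_rot: [3.127, 0.278, 0.018]
contact_force: [-4.5, 2.5, 12.2]
width: 0.0487
gripper_force: 66.0
```

It touched down at TCP z = 0.190. I relieve the press and open.

Call:
send_rows([
  {"delta_pos":[0,0,0.1],"dr":[0,0,0],"hand":1},
  {"delta_pos":[0,0,0],"dr":[0,0,0],"hand":1},
], grip_force=20)

```text
time: 15.3
ee_pos: [0.596, -0.2168, 0.1898]
ee_rot: [3.128, 0.277, 0.015]
contact_force: [-3.1, 2.5, 7.2]
width: 0.0489
gripper_force: 65.3
```

Call:
send_rows([
  {"delta_pos":[0,0,0],"dr":[0,0,0],"hand":-0.3},
  {"delta_pos":[0,0,0],"dr":[0,0,0],"hand":-0.5},
  {"delta_pos":[0,0,0],"dr":[0,0,0],"hand":-0.8},
  {"delta_pos":[0,0,0],"dr":[0,0,0],"hand":-0.8},
  {"delta_pos":[0,0,0],"dr":[0,0,0],"hand":-0.8},
])

```text
time: 15.8
ee_pos: [0.5956, -0.2168, 0.1876]
ee_rot: [3.129, 0.277, 0.011]
contact_force: [0.1, 0.3, -0.1]
width: 0.0769
gripper_force: 0.0
```

Released. I withdraw upward.

Call:
send_rows([
  {"delta_pos":[0,0,0.4],"dr":[0,0,0],"hand":-0.8},
  {"delta_pos":[0,0,0.8],"dr":[0,0,0],"hand":-0.8},
  {"delta_pos":[0,0,0.8],"dr":[0,0,0],"hand":-0.8},
  {"delta_pos":[0,0,0.8],"dr":[0,0,0],"hand":-0.8},
  {"delta_pos":[0,0,0.8],"dr":[0,0,0],"hand":-0.8},
  {"delta_pos":[0,0,0.8],"dr":[0,0,0],"hand":-0.8},
  {"delta_pos":[0,0,0.8],"dr":[0,0,0],"hand":-0.8},
  {"delta_pos":[0,0,0],"dr":[0,0,0],"hand":-0.8},
])

```text
time: 16.6
ee_pos: [0.5962, -0.2171, 0.2954]
ee_rot: [3.126, 0.277, 0.019]
contact_force: [-0.7, -0.1, -0.0]
width: 0.0771
gripper_force: 0.0
```

```bash
python3 - <<'E'
from h import *
a=bot.capture("scene");cv2.imwrite("pics/scene6.png",a);b=bot.capture("scene")
# still? and does the predicted upright carton on the board cover the yellow pixels; others unmoved vs start?
print("motion",cv2.absdiff(a,b).max(), bot.observe()["ee_pos"],bot.observe()["contact_force"])
hsv=cv2.cvtColor(a,cv2.COLOR_BGR2HSV);m=cv2.inRange(hsv,(18,100,50),(35,255,255));m[:,:200]=0;m[:,290:]=0;m[:150]=0
ys,xs=np.nonzero(m);print("yellow bbox",xs.min(),xs.max(),ys.min(),ys.max())
h=.025;P=np.array([(x,y,z) for z in(0,.2) for x in(-.0475,.0475) for y in(-h,h)])
print("predicted",proj("scene",R.from_euler('z',.1778).apply(P)+[.585,-.215,.016]).round(0).tolist())
s0=cv2.imread("pics/scene0.png")
for n,(x0,y0,x1,y1) in dict(tub=(338,230,382,285),bottle=(296,250,316,290),jug=(112,180,170,268),cartons=(345,160,390,200)).items():
    print(n,"mean diff",cv2.absdiff(a[y0:y1,x0:x1],s0[y0:y1,x0:x1]).mean().round(1))
E
```

```text
motion 115 [ 0.59569204 -0.21683105  0.29189092] [-0.11619055  0.29601125  0.26032455]
yellow bbox 220 250 187 262
predicted [[224.0, 245.0], [239.0, 240.0], [236.0, 261.0], [251.0, 256.0], [220.0, 189.0], [236.0, 185.0], [232.0, 204.0], [249.0, 199.0]]
tub mean diff 4.1
bottle mean diff 3.7
jug mean diff 10.5
cartons mean diff 4.1
```

The carton's outline matches an upright stand at (0.585, -0.215). I check the jug and the row by matching, then hand in.

```bash
python3 - <<'E'
from h import *
a=bot.capture("scene");b=bot.capture("scene");s0=cv2.imread("pics/scene0.png");d=cv2.absdiff(a,b).max(2)
print("moving px",(d>30).sum(),"in carton box",(d[187:263,218:252]>30).sum())
for n,(x0,y0,x1,y1) in dict(tub=(338,230,382,285),bottle=(296,250,316,290),jug=(112,195,168,268),redcap=(120,180,145,200),cartons=(347,160,392,200)).items():
    r=cv2.matchTemplate(a[y0-8:y1+8,x0-8:x1+8],s0[y0:y1,x0:x1],cv2.TM_CCOEFF_NORMED);_,v,_,l=cv2.minMaxLoc(r);print(n,round(v,3),np.array(l)-8)
E
```

```text
moving px 77 in carton box 1
tub 0.999 [0 0]
bottle 0.999 [0 0]
jug 0.938 [0 0]
redcap 0.871 [0 0]
cartons 0.995 [0 0]
```

Nothing has moved: every match sits at zero offset, and the jug's lower score is most likely the arm's shadow. The yellow carton is at rest, so I hand in.

```bash
python3 -c "
from rig import bot
print(bot.sign_off())"
```

```text
the job is handed in; nothing more can be done
None
```

The yellow carton was tipped, lifted out and set down upright near the middle of the cutting board, and the job is handed in at about 17 s; the last pictures show the other cartons, tub, bottle and jug where they started, but the sign-off returned no verdict.

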